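# Draw a leak-test cover down evenly with four wing screws

### The job

Close the leak-test nest: tighten the four orange wing screws crosswise, a part of the way first and then home, so that the blue cover comes down evenly, never leaning more than 2 degrees, and ends flat on its gasket. Bring every screw to about 0.2 N m above its free-running torque, never to 0.4 above, which would squash the gasket; then let go. Leave the other things where they are.

Things in the scene. Friction and masses are not known exactly. Their poses are not given: they have to be found in the camera images.
- housing: fixed nest: black steel turntable 270 mm across, 12 mm thick, with a square cast housing 170 x 170 mm, rim 62 mm above the origin. Origin: centre of the underside; z up, x and y along the housing's sides. Guide tabs at the middles of the sides (tops 82 mm up) keep the cover in place. A rubber gasket under the cover stands 3 to 7 mm proud of the rim: differs from part to part, hidden
- cover: loose blue plate 154 x 154 x 8 mm, 0.5 kg, central brass fitting 28 mm across, 14 mm high. Origin: centre of its underside, z up. It starts level on four spring pins (2 N each, +0.4 N per mm), underside 10.5 mm above the rim, and must come down 3.5 to 7.5 mm to meet the gasket. It follows the screws and leans 0.0077 rad for each mm that one screw is ahead of the one diagonally across
- cover_center (a point): centre of the cover's plate, on its top face (8 mm above the origin of the cover)
- foot_a: round steel pressure foot, 18 mm across, of wing screw a, at the +x +y corner of the housing (46 mm from its centre along each of its axes; a is diagonally across from c, b from d). Stiffly sprung; does not turn, goes up and down with its screw. Origin: centre of the face that presses on the cover
- grip_a (a point): wing of screw a: an upright orange bar 46 mm long (x axis of this point), 12 mm thick (y axis), 26 mm tall, on a dark round hub 26 mm across. The point lies on the screw's axis, 9 mm below the bar's top and 36 mm above the foot's pressing face; the hub's top is 17 mm below it
- screw_a (a joint): turn of screw a, rad, growing clockwise from above = tightening; wing and foot go down 5 mm per rad. At 0 the foot is 1.3 mm above the raised cover; starts at 0 to 0.25, ends near 1.2 to 2.0. Stays where left. Turning takes 0.4 N m plus 0.005 per N of press on the cover (reads less after a quick stop: compare alike slow steps); once seated the press rises 180 N per rad
- foot_b: round steel pressure foot, 18 mm across, of wing screw b, at the -x +y corner of the housing (46 mm from its centre along each of its axes; a is diagonally across from c, b from d). Stiffly sprung; does not turn, goes up and down with its screw. Origin: centre of the face that presses on the cover
- grip_b (a point): wing of screw b: an upright orange bar 46 mm long (x axis of this point), 12 mm thick (y axis), 26 mm tall, on a dark round hub 26 mm across. The point lies on the screw's axis, 9 mm below the bar's top and 36 mm above the foot's pressing face; the hub's top is 17 mm below it
- screw_b (a joint): turn of screw b, rad, growing clockwise from above = tightening; wing and foot go down 5 mm per rad. At 0 the foot is 1.3 mm above the raised cover; starts at 0 to 0.25, ends near 1.2 to 2.0. Stays where left. Turning takes 0.4 N m plus 0.005 per N of press on the cover (reads less after a quick stop: compare alike slow steps); once seated the press rises 180 N per rad
- foot_c: round steel pressure foot, 18 mm across, of wing screw c, at the -x -y corner of the housing (46 mm from its centre along each of its axes; a is diagonally across from c, b from d). Stiffly sprung; does not turn, goes up and down with its screw. Origin: centre of the face that presses on the cover
- grip_c (a point): wing of screw c: an upright orange bar 46 mm long (x axis of this point), 12 mm thick (y axis), 26 mm tall, on a dark round hub 26 mm across. The point lies on the screw's axis, 9 mm below the bar's top and 36 mm above the foot's pressing face; the hub's top is 17 mm below it
- screw_c (a joint): turn of screw c, rad, growing clockwise from above = tightening; wing and foot go down 5 mm per rad. At 0 the foot is 1.3 mm above the raised cover; starts at 0 to 0.25, ends near 1.2 to 2.0. Stays where left. Turning takes 0.4 N m plus 0.005 per N of press on the cover (reads less after a quick stop: compare alike slow steps); once seated the press rises 180 N per rad
- foot_d: round steel pressure foot, 18 mm across, of wing screw d, at the +x -y corner of the housing (46 mm from its centre along each of its axes; a is diagonally across from c, b from d). Stiffly sprung; does not turn, goes up and down with its screw. Origin: centre of the face that presses on the cover
- grip_d (a point): wing of screw d: an upright orange bar 46 mm long (x axis of this point), 12 mm thick (y axis), 26 mm tall, on a dark round hub 26 mm across. The point lies on the screw's axis, 9 mm below the bar's top and 36 mm above the foot's pressing face; the hub's top is 17 mm below it
- screw_d (a joint): turn of screw d, rad, growing clockwise from above = tightening; wing and foot go down 5 mm per rad. At 0 the foot is 1.3 mm above the raised cover; starts at 0 to 0.25, ends near 1.2 to 2.0. Stays where left. Turning takes 0.4 N m plus 0.005 per N of press on the cover (reads less after a quick stop: compare alike slow steps); once seated the press rises 180 N per rad
- driver: bystander: screwdriver with a yellow handle lying on the table; origin about its middle
- sleeve: bystander: steel sleeve, 60 mm across, 45 mm high, standing; origin at the centre of its underside
- tray: bystander: open blue plastic tray 110 x 150 x 40 mm; origin at the centre of its underside
- spray: bystander: small white can 44 mm across, 100 mm high; origin at the centre of its underside
Not all that is in view belongs to the job. Of the things shaped like the cover, the blue one is meant.

How it is judged:
On the way:
1. the cover has been drawn at least 2.5 mm down, level within 0.015 rad, while no screw presses on it with more than 20 N yet (z of cover_center in the frame of housing below 0.078 m and angle between cover's own z axis and vertical below 0.015 rad and contact force between each of foot_a, foot_b, foot_c, foot_d and cover below 20 N), for 0.1 s.
At the end, for the whole second after the job is handed in: every one of the four feet presses the cover with 20 to 65 N (0.1 to 0.32 N m over free running), the cover lies level within 0.008 rad (half a degree), on the gasket (at least 3 mm below its start) and at rest, the robot has let go (contact force between foot_a and cover between 20 and 65 N and contact force between foot_b and cover between 20 and 65 N and contact force between foot_c and cover between 20 and 65 N and contact force between foot_d and cover between 20 and 65 N and angle between cover's own z axis and vertical below 0.008 rad and z of cover_center in the frame of housing below 0.0775 m and linear speed of cover below 0.01 m/s); the robot touches nothing.
It fails at once if the cover leans more than 0.042 rad (angle between cover's own z axis and vertical above 0.042 rad).
It fails at once if a screw presses the cover with more than 85 N (0.43 N m over free running) (contact force between any of foot_a, foot_b, foot_c, foot_d and cover above 85 N).
It fails at once if a bystander is moved more than 20 mm (distance of any of driver, sleeve, tray, spray from where it was at the start of the episode above 0.02 m).
It also fails if it takes over 72 s, if anything falls off the work surface, if the arm or the gripper's body presses on something with over 40 N, if the wrist force passes 120 N, or if a joint passes its speed limit or range.

### The arm

A 6-joint arm with a two-finger parallel gripper is mounted at the origin on the work surface. World frame = base frame: x ahead of the robot, y to its left, z up, the work surface at z = 0. Lengths are in m, angles in rad, forces in N, time in s.
With the tool pointing down it reaches from about 0.35 to 0.975 m from the base axis. Payload 4.9 kg.
Tool frame: the origin (TCP) lies at the very end of the fingers, on their centre line; the grasp point (between the pads) lies 19 mm behind it (ctrl.grip_point_offset is the distance from the TCP to the grasp point, in m); z points along the fingers, y is the line along which they close (so a half turn about z gives the same grasp; the last joint's range is limited). The gripper opens to 85 mm and grips with 20 to 120 N. Pads are 22 mm wide; open, the fingers measure 114 mm over their backs; the gripper's body (76 mm by 85 mm) begins 54 mm behind the grasp point. The pads swing forward as they close: fully open they stand 13 mm farther back than shut.
Start: joints at [1.221, 0.053, 1.613, -0, 1.476, -0.119], TCP at [0.143, 0.608, 0.231] pointing down, gripper open.
Joint ranges: [-3.01, 3.01], [-1.01, 2.22], [0.06, 2.58], [-1.02, 4.17], [0.09, 2.62], [-3.14, 3.14]. Speed limits (rad/s): [2.57, 2.57, 3.14, 3.14, 3.14, 3.14].

### API

Orientations are given as a rotation vector (axis times angle).
In Python, from station import ctrl gives the robot as it stands.
- The arm moves only by the tool send_rows, never from a script. Its argument "rows" is a list of rows, each a list of 3 entries, a list of its own where there are three numbers: the finger opening in cm, from 0 to 8.54, then the shift along the tool's x, y, z in cm, then the turn about the tool's z in degrees. A call has 1 to 10 rows; each row shifts and turns the commanded pose from where the row before left it, along the tool's axes as they then stand; what a row does not reach is not made up. A row lasts 1/8 s, in which the tool goes at most 62.5 mm and 10.7 degrees, less where a joint would pass 70% of its speed; a pose out of reach is approached as far as the arm can. A call with a gripper value outside its range is refused whole. The fingers move at their own pace and stop on an object; "newtons" is the grip in N (left out, the last holds). Time passes only in rows, so rows that do not move let the fingers close. It gives the time, the measured TCP pose, the force, the opening and the grip force at its end, in the units of the state.
- ctrl.get_obs(): the state, without advancing time (a new reading comes with each control period).
- ctrl.get_image(name): name is "scene" or "top" or "wrist"; returns a dict with "frame" (400x640x3 uint8, red, green, blue), "range_z" (400x640 float32, m along the optical axis (not along the pixel's ray), 0 where there is no reading), "fx", "fy", "cx", "cy" (pixels), "cam_to_world" (4x4, takes a point from camera to world coordinates). Camera axes: x right, y down, z forward; pixel columns grow to the right and rows downward; lengths in m; the calibration is good to about 2 mm. A picture is of the moment at which its call begins.
- ctrl.finish_job(): hands the job in; it is judged then, once.
The state is a dict: "t": time; "q": joint angles; "dq": joint speeds; "effort": joint torques, N m; "tool_pos": TCP position; "tool_rot": TCP orientation; "contact_force": force on the tool from outside, world axes, zero at the start; "wrist_torque": the same for the moment, N m; "opening": finger opening in m; "grip_force": force on a finger pad.
Only numpy, scipy, OpenCV 4.12 (cv2) and the standard library are available. Lean on these libraries where they do the work, as an engineer would, in place of code of your own. Each camera call takes 0.05 s, during which the arm holds its last target. There are 200 camera calls.

## Working session

There is one attempt and no reset: what is moved stays moved. The work goes in short steps, Python scripts to look and compute and a tool call to move; the robot and the scene stay as the last step left them, time stands still between calls to the robot, and variables do not carry over. Pictures are saved under pics/ and viewed, at most 10 in all, crops included, and the job is handed in when it is done.

Besides the shell and the picture viewer there is one more tool, called after ">>>" in YAML: its name, and indented under it one key for each argument. send_rows: Moves the arm, as the interface text tells. Its arguments: {"type":"object","properties":{"rows":{"type":"array","items":{"type":"array"}},"newtons":{"type":"number"}},"required":["rows"]}

```bash
ls; mkdir -p pics
python3 - <<'E'
from station import ctrl
import cv2, numpy as np
o=ctrl.get_obs(); print(o)
ims=[]
for n in("top","scene"):
    d=ctrl.get_image(n); np.savez(f"pics/{n}.npz",**d)
    cv2.imwrite(f"pics/{n}.png",d["frame"][:,:,::-1]); print(n,d["fx"],d["cx"],d["cy"],d["cam_to_world"])
E
```

```text
pics
{'t': 0.0, 'q': array([ 1.22097378e+00,  5.33940327e-02,  1.61429108e+00,  3.82217820e-06,
        1.47597553e+00, -1.19013247e-01]), 'dq': array([ 4.51921935e-05, -2.55980012e-04,  2.62579462e-03, -5.71927121e-05,
       -2.10539513e-03, -5.75976790e-05]), 'effort': array([ 9.37729892e-04, -3.93688059e+01, -3.70177889e+01,  6.85137775e-05,
        6.99604323e-03, -1.48270686e-05]), 'tool_pos': array([0.14277267, 0.6078424 , 0.2300417 ]), 'tool_rot': array([-0.36169482, -3.12021316,  0.00315767]), 'contact_force': array([-0.31827778,  0.83391567,  0.03603939]), 'wrist_torque': array([ 0.0356172 , -0.01158694, -0.069288  ]), 'grip_force': 0.0, 'opening': 0.08506305127035667}
top 515.8750837372241 316.055612835709 191.23225882386834 [[ 0.02302832 -0.99140987  0.12874849  0.24837554]
 [-0.99969719 -0.02395292 -0.00563746 -0.0203572 ]
 [ 0.00867293 -0.12857968 -0.99166126  1.7942735 ]
 [ 0.          0.          0.          1.        ]]
scene 503.2995470015946 322.7982322666833 188.7383660126227 [[-0.52610979  0.600058   -0.60261006  1.45741606]
 [ 0.85022603  0.38614518 -0.3577815   0.56322802]
 [ 0.01800532 -0.70058711 -0.71333969  1.29660185]
 [ 0.          0.          0.          1.        ]]
```

View pics/top.png

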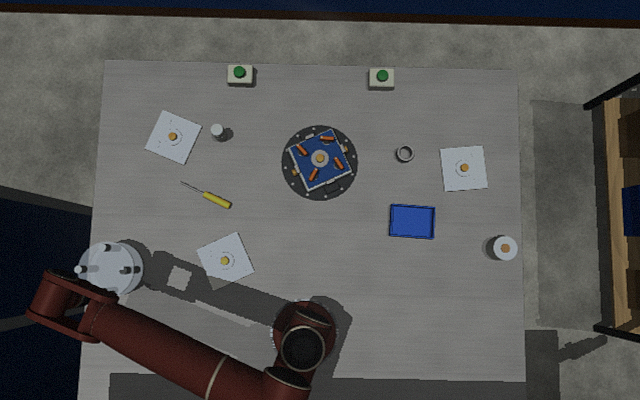

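View pics/scene.png

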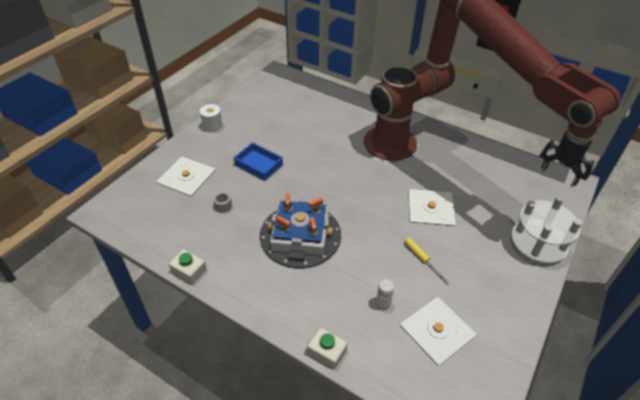

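Top view: the nest is centred near (320,160), with the orange wings at about (301,149), (327,138), (339,163) and (313,174). I'll measure it now.

```bash
cat > h.py <<'E'
import numpy as np, cv2
from scipy.spatial.transform import Rotation as R
def ray(d,uv,z):
    T=d["cam_to_world"]; u=np.atleast_2d(uv).astype(float)
    r=np.c_[(u[:,0]-d["cx"])/d["fx"],(u[:,1]-d["cy"])/d["fy"],np.ones(len(u))]@T[:3,:3].T
    return T[:3,3]+r*((z-T[2,3])/r[:,2])[:,None]
def cloud(d,m):
    v,u=np.nonzero(m&(d["range_z"]>0)); z=d["range_z"][v,u]; T=d["cam_to_world"]
    return np.c_[(u-d["cx"])/d["fx"]*z,(v-d["cy"])/d["fy"]*z,z]@T[:3,:3].T+T[:3,3]
def orange(d):
    h=cv2.cvtColor(np.ascontiguousarray(d["frame"]),cv2.COLOR_RGB2HSV)
    return cv2.inRange(h,(3,150,90),(13,255,255))
def wings(d,ztop,amin):
    n,l,s,c=cv2.connectedComponentsWithStats(orange(d)); out=[]
    for i in range(1,n):
        if s[i,4]<amin: continue
        P=cloud(d,l==i); zt=np.percentile(P[:,2],90) if len(P) else 0
        Q=P[P[:,2]>zt-.006]
        uv=np.argwhere(l==i)[:,::-1]; W=ray(d,uv,ztop)[:,:2]
        rc=cv2.minAreaRect((Q[:,:2]*1000).astype(np.float32)); 
        e=np.linalg.svd(Q[:,:2]-Q[:,:2].mean(0),full_matrices=False)[2][0]
        out.append((c[i].round(1),s[i,4],np.round(rc[0],1),np.round(rc[1],1),round(np.degrees(np.arctan2(e[1],e[0]))%180,1),round(zt,4)))
    return out
E
python3 - <<'E'
from h import *
for n in("top","scene"):
    d=dict(np.load(f"pics/{n}.npz"))
    for w in wings(d,.127,8): print(n,*w)
o=R.from_rotvec([-0.36169482,-3.12021316,0.003]).as_matrix(); print(o)
E
```

```text
top [328.2 137.7] 32 [643.9 -64.8] [33.6 10.2] 84.9 0.1304
top [301.9 149.7] 37 [602.5  20.4] [37.5  9.8] 41.6 0.1299
top [338.8 163.2] 41 [ 558.6 -102.7] [36.1 10.1] 33.0 0.1304
top [312.3 174.8] 40 [516.2 -16. ] [ 8.8 32.6] 157.4 0.1311
scene [287.5 196.7] 11 [566.  -96.1] [15.4  3.2] 37.6 0.1317
scene [316.  202.8] 56 [527.3 -12.9] [12.1 37.1] 158.0 0.1274
scene [282.5 221.3] 47 [650.9 -55.3] [38.6  9.9] 82.6 0.1283
scene [311.9 221.4] 20 [605.5  21.9] [29.5  6.1] 36.5 0.1303
scene [313.1 229.6] 8 [625.6  38.1] [4.5 5.1] 125.6 0.1246
[[-9.73481399e-01  2.28765107e-01 -7.00932521e-04]
 [ 2.28766032e-01  9.73479692e-01 -1.84169165e-03]
 [ 2.61028788e-04 -1.95320211e-03 -9.99998058e-01]]
```

>>> send_rows:
  rows:
    - [8.5, [0, 0, -6], 0]
    - [8.5, [-3, -3, -3], 0]
    - [4.5, [-4, -3.9, 0], 0]
    - [4.5, [-4, -3.9, 0], 0]
    - [4.5, [-4, -3.9, 0], 0]
    - [4.5, [-4, -3.9, 0], 0]
    - [4.5, [-4, -3.9, 0], 0]
    - [4.5, [-4, -3.9, 0], 0]
    - [4.5, [-4, -3.9, 0], 0]
    - [4.5, [-4, -3.9, 0], 0]

```text
t: 1.35
tool_pos: [0.4059, 0.1937, 0.3209]
tool_rot: [-0.362, -3.121, -0.0]
contact_force: [1.1, 0.8, 0.5]
opening: 0.045
grip_force: 0.0
```

>>> send_rows:
  rows:
    - [4.5, [-4, -3.9, 0], 0]
    - [4.5, [-4, -3.9, 0], 0]
    - [4.5, [-4, -3.9, 0], 0]
    - [4.5, [-4, -3.9, 0], 0]
    - [4.5, [-3, -3, 0], 0]
    - [4.5, [0, 0, 0], 0]
    - [4.5, [0, 0, 0], 0]

```text
t: 2.22
tool_pos: [0.5475, -0.0287, 0.3208]
tool_rot: [-0.362, -3.119, -0.001]
contact_force: [0.0, 0.6, -0.4]
opening: 0.0451
grip_force: 0.0
```

Run:
```python
from h import *
from station import ctrl
o=ctrl.get_obs(); print(o["t"],o["tool_pos"],R.from_rotvec(o["tool_rot"]).as_matrix().round(3),o["q"].round(2),o["opening"],o["wrist_torque"],o["contact_force"])
d=ctrl.get_image("wrist"); cv2.imwrite("pics/w1.png",d["frame"][:,:,::-1]); np.savez("pics/w1.npz",**d)
for w in wings(d,.127,150): print(*w)
```

```text
2.225 [ 0.54745819 -0.0286894   0.32078156] [[-0.973  0.229 -0.001]
 [ 0.229  0.973  0.001]
 [ 0.001  0.    -1.   ]] [-0.19 -0.17  1.68  0.    1.63 -1.53] 0.04511511294104177 [-0.00548508  0.02235666 -0.00515246] [ 0.04390445  0.5768669  -0.39898412]
[322.4 150.8] 294 [524.7 -17. ] [11.  44.4] 152.7 0.1271
[249.3 208. ] 400 [565.2 -99.5] [44.  10.8] 36.2 0.1269
[376.6 220. ] 211 [607.5  23.2] [44.6 11.5] 45.0 0.1259
[307.6 273.3] 171 [647.5 -58.9] [43.9 11.9] 89.8 0.1267
```

View pics/w1.png

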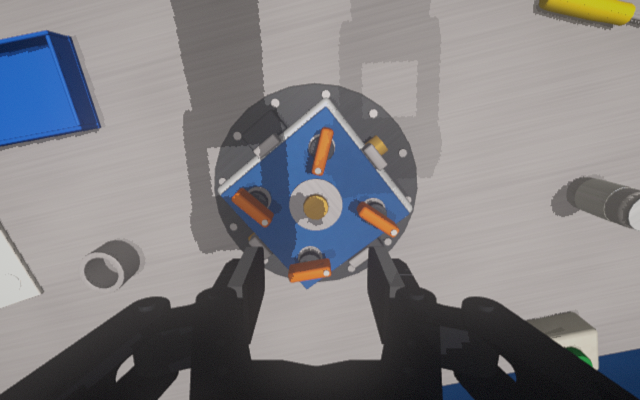

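The wrist view shows the four wings cleanly at (322,151), (249,208), (377,220) and (308,273), and depth gives a tight 92 mm square. Next I'll get the bar angles and the first move.

```bash
cat >> h.py <<'E'
W={1:(647.5,-58.9),2:(607.5,23.2),3:(565.2,-99.5),4:(524.7,-17.)}
def to(o,i,z,yaw):
    """shift in tool axes (cm) and turn (deg, tool z) to stand over wing i"""
    M=R.from_rotvec(o["tool_rot"]).as_matrix(); p=np.array([W[i][0]/1e3,W[i][1]/1e3,z])
    y0=np.degrees(np.arctan2(M[1,0],M[0,0])); 
    print("wing",i,"shift cm",(M.T@(p-o["tool_pos"])*100).round(2),"turn",round((y0-yaw+180)%360-180,1),"yaw0",round(y0,1))
def tq(o):
    return -o["wrist_torque"][2]
E
python3 - <<'E'
from h import *
from station import ctrl
d=dict(np.load("pics/w1.npz")); n,l,s,c=cv2.connectedComponentsWithStats(orange(d))
for i in range(1,n):
    if s[i,4]<150: continue
    P=cloud(d,l==i); zt=np.percentile(P[:,2],90); Q=P[P[:,2]>zt-.003]
    b=cv2.boxPoints(cv2.minAreaRect((Q[:,:2]*1000).astype(np.float32))); e=max((b[1]-b[0],b[2]-b[1]),key=np.linalg.norm)
    print(b.mean(0).round(1),len(Q),np.degrees(np.arctan2(e[1],e[0])).round(1)%180, np.median(Q[:,2]).round(4))
to(ctrl.get_obs(),4,.15,153)
E
```

```text
[524.8 -17.1] 286 153.0 0.1259
[565.2 -99.5] 394 35.1 0.1259
[607.5  23.2] 204 43.0 0.1246
[647.5 -58.9] 166 88.3 0.1255
wing 4 shift cm [ 2.46  0.58 17.11] turn 13.8 yaw0 166.8
```

>>> send_rows:
  rows:
    - [4, [2.5, 0.6, 3], 0]
    - [4, [0, 0, 5], 6.8]
    - [4, [0, 0, 5], 7]
    - [4, [0, 0, 4], 0]
    - [4, [0, 0, 0], 0]
    - [4, [0, 0, 0], 0]

```text
t: 3.02
tool_pos: [0.5258, -0.017, 0.1534]
tool_rot: [0.731, 3.052, 0.0]
contact_force: [0.6, -1.4, 0.7]
opening: 0.04
grip_force: 0.0
```

Run:
```python
from h import *
from station import ctrl
o=ctrl.get_obs(); to(o,4,.105,153); print(o["q"].round(2),o["wrist_torque"],o["contact_force"])
```

```text
wing 4 shift cm [ 0.11 -0.05  4.84] turn 0.0 yaw0 153.0
[-0.17 -0.13  1.92  0.    1.35 -1.27] [-0.08764248 -0.03646898 -0.01962891] [ 0.62976181 -1.443569    0.72370977]
```

>>> send_rows:
  rows:
    - [4, [0.1, 0, 2.4], 0]
    - [4, [0, 0, 2.4], 0]
    - [4, [0, 0, 0], 0]
    - [0, [0, 0, 0], 0]
    - [0, [0, 0, 0], 0]
    - [0, [0, 0, 0], 0]
  newtons: 100

```text
t: 3.78
tool_pos: [0.5257, -0.0173, 0.1061]
tool_rot: [0.733, 3.051, 0.001]
contact_force: [-1.4, 1.8, 7.2]
opening: 0.0097
grip_force: 99.3
```

Run:
```python
from h import *
from station import ctrl
o=ctrl.get_obs(); to(o,4,.105,153); print(o["wrist_torque"],o["contact_force"],o["opening"])
d=ctrl.get_image("wrist"); cv2.imwrite("pics/w2.png",d["frame"][:,:,::-1])
```

```text
wing 4 shift cm [ 0.1  -0.02  0.11] turn -0.0 yaw0 153.0
[0.12169572 0.26635401 0.06032056] [-1.40089426  1.77013766  7.23814888] 0.009701347071533428
```

View pics/w2.png

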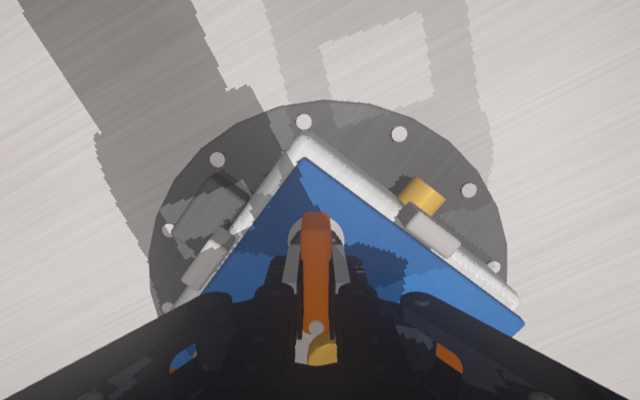

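The bar at (316,270) is held between the pads. First pass: 46° on each screw.

>>> send_rows:
  rows:
    - [0, [0, 0, 0.05], 6]
    - [0, [0, 0, 0.05], 6]
    - [0, [0, 0, 0.05], 6]
    - [0, [0, 0, 0.05], 6]
    - [0, [0, 0, 0.05], 6]
    - [0, [0, 0, 0.05], 6]
    - [0, [0, 0, 0.05], 6]
    - [0, [0, 0, 0.01], 1.3]
    - [0, [0, 0, 0.01], 1.3]
    - [0, [0, 0, 0.01], 1.4]

```text
t: 5.08
tool_pos: [0.5253, -0.0176, 0.1021]
tool_rot: [1.867, 2.523, 0.001]
contact_force: [-1.6, -0.6, 6.6]
opening: 0.0098
grip_force: 99.6
```

Run:
```python
from h import *
from station import ctrl
o=ctrl.get_obs(); to(o,4,.105,107); print(o["wrist_torque"],o["contact_force"],o["opening"])
```

```text
wing 4 shift cm [ 0.07 -0.04 -0.29] turn 0.0 yaw0 107.0
[-0.10459178  0.39775322  0.41574177] [-1.59871818 -0.56619118  6.63628201] 0.009793620992490818
```

>>> send_rows:
  rows:
    - [4, [0, 0, 0], 0]
    - [4, [0, 0, 0], 0]
    - [4, [0, 0, -5], 0]
    - [4, [-2.5, 3.5, 0], 0]
    - [4, [-2.5, 3.5, 0], 0]
    - [4, [-2.5, 3.5, 0], 0]
    - [4, [0, 0, 0], 9.5]
    - [4, [0, 0, 0], 9.5]
    - [4, [0, 0, 0], 0]
    - [4, [0, 0, 0], 0]

```text
t: 6.32
tool_pos: [0.6462, -0.0581, 0.1493]
tool_rot: [-2.258, -2.184, 0.0]
contact_force: [0.3, 0.5, -0.5]
opening: 0.0403
grip_force: 0.0
```

Run:
```python
from h import *
from station import ctrl
o=ctrl.get_obs(); to(o,1,.105,88.3); print(o["wrist_torque"],o["contact_force"],o["opening"],o["tool_pos"])
```

```text
wing 1 shift cm [-0.07  0.14  4.43] turn -0.2 yaw0 88.1
[-0.05063845  0.01237882 -0.01614232] [ 0.28186837  0.50626148 -0.541627  ] 0.04025148211176181 [ 0.64617188 -0.05813489  0.14931916]
```

>>> send_rows:
  rows:
    - [4, [-0.1, 0.1, 2.2], 0]
    - [4, [0, 0, 2.2], 0]
    - [4, [0, 0, 0], 0]
    - [0, [0, 0, 0], 0]
    - [0, [0, 0, 0], 0]
    - [0, [0, 0, 0], 0]

```text
t: 7.08
tool_pos: [0.648, -0.0593, 0.1064]
tool_rot: [2.259, 2.181, 0.002]
contact_force: [1.3, 0.1, -0.8]
opening: 0.009
grip_force: 99.8
```

>>> send_rows:
  rows:
    - [0, [0, 0, 0.05], 6]
    - [0, [0, 0, 0.05], 6]
    - [0, [0, 0, 0.05], 6]
    - [0, [0, 0, 0.05], 6]
    - [0, [0, 0, 0.05], 6]
    - [0, [0, 0, 0.05], 6]
    - [0, [0, 0, 0.05], 6]
    - [0, [0, 0, 0.01], 1.3]
    - [0, [0, 0, 0.01], 1.3]
    - [0, [0, 0, 0.01], 1.4]

```text
t: 8.32
tool_pos: [0.648, -0.0592, 0.1025]
tool_rot: [2.933, 1.124, 0.002]
contact_force: [2.8, 0.6, 2.0]
opening: 0.0095
grip_force: 99.9
```

Run:
```python
from h import *
from station import ctrl
o=ctrl.get_obs(); to(o,2,.153,43); print(o["wrist_torque"],o["contact_force"],o["opening"],o["tool_pos"])
```

```text
wing 2 shift cm [ 2.51 -8.83 -5.06] turn -1.1 yaw0 41.9
[ 0.08325972 -0.32887645  0.42022702] [2.77503783 0.57538197 2.03607685] 0.009476773759119043 [ 0.64795449 -0.05922944  0.10247671]
```

>>> send_rows:
  rows:
    - [4, [0, 0, 0], 0]
    - [4, [0, 0, 0], 0]
    - [4, [0, 0, -5], 0]
    - [4, [1.2, -4.4, 0], 0]
    - [4, [1.3, -4.4, 0], 0]
    - [4, [0, 0, 0], -1.1]
    - [4, [0, 0, 0], 0]
    - [4, [0, 0, 0], 0]

```text
t: 9.32
tool_pos: [0.6074, 0.022, 0.1516]
tool_rot: [2.923, 1.151, -0.0]
contact_force: [-0.3, -0.8, -0.7]
opening: 0.0399
grip_force: 0.0
```

Run:
```python
from h import *
from station import ctrl
o=ctrl.get_obs(); to(o,2,.105,43); print(o["wrist_torque"],o["contact_force"],o["opening"],o["tool_pos"])
```

```text
wing 2 shift cm [ 0.09 -0.08  4.66] turn 0.0 yaw0 43.0
[ 0.02933438  0.01238681 -0.04592503] [-0.29875959 -0.82194301 -0.72433668] 0.039920201117039394 [0.60737217 0.0220083  0.1516341 ]
```

>>> send_rows:
  rows:
    - [4, [0.1, -0.1, 2.3], 0]
    - [4, [0, 0, 2.4], 0]
    - [4, [0, 0, 0], 0]
    - [0, [0, 0, 0], 0]
    - [0, [0, 0, 0], 0]
    - [0, [0, 0, 0], 0]

```text
t: 10.07
tool_pos: [0.6082, 0.0239, 0.1065]
tool_rot: [2.921, 1.152, 0.004]
contact_force: [-1.2, -2.1, 3.9]
opening: 0.0097
grip_force: 99.5
```

>>> send_rows:
  rows:
    - [0, [0, 0, 0.05], 6]
    - [0, [0, 0, 0.05], 6]
    - [0, [0, 0, 0.05], 6]
    - [0, [0, 0, 0.05], 6]
    - [0, [0, 0, 0.05], 6]
    - [0, [0, 0, 0.05], 6]
    - [0, [0, 0, 0.05], 6]
    - [0, [0, 0, 0.01], 1.3]
    - [0, [0, 0, 0.01], 1.3]
    - [0, [0, 0, 0.01], 1.4]

```text
t: 11.32
tool_pos: [0.6083, 0.0236, 0.1025]
tool_rot: [3.139, -0.079, 0.005]
contact_force: [1.4, -4.0, 5.8]
opening: 0.0095
grip_force: 100.0
```

Run:
```python
from h import *
from station import ctrl
o=ctrl.get_obs(); to(o,3,.153,35.1); print(o["wrist_torque"],o["contact_force"],o["opening"],o["tool_pos"])
```

```text
wing 3 shift cm [-3.67 12.52 -5.04] turn -38.0 yaw0 -2.9
[-0.74675062 -0.0871461   0.37841479] [ 1.41559512 -3.97907771  5.8444052 ] 0.009532624508176792 [0.60833218 0.02355726 0.10251878]
```

>>> send_rows:
  rows:
    - [4, [0, 0, 0], 0]
    - [4, [0, 0, 0], 0]
    - [4, [0, 0, -5], 0]
    - [4, [-1.2, 4.2, 0], 0]
    - [4, [-1.2, 4.2, 0], 0]
    - [4, [-1.3, 4.1, 0], 0]
    - [4, [0, 0, 0], -10]
    - [4, [0, 0, 0], -10]
    - [4, [0, 0, 0], -10]
    - [4, [0, 0, 0], -8]

```text
t: 12.58
tool_pos: [0.5632, -0.098, 0.15]
tool_rot: [-2.991, -0.954, 0.002]
contact_force: [-0.5, 0.2, 0.8]
opening: 0.0403
grip_force: 0.0
```

>>> send_rows:
  rows:
    - [4, [0, 0, 0], 0]

```text
t: 12.7
tool_pos: [0.5633, -0.0981, 0.1501]
tool_rot: [-2.995, -0.944, 0.001]
contact_force: [0.4, 0.3, 0.5]
opening: 0.0402
grip_force: 0.0
```

Run:
```python
from h import *
from station import ctrl
o=ctrl.get_obs(); to(o,3,.105,35.1); print(o["wrist_torque"],o["contact_force"],o["opening"],o["tool_pos"])
```

```text
wing 3 shift cm [0.08 0.23 4.51] turn -0.1 yaw0 35.0
[-0.0096409   0.0505586  -0.01354835] [0.39290862 0.3411884  0.47386515] 0.040188091475086035 [ 0.56327002 -0.09809831  0.15014774]
```

>>> send_rows:
  rows:
    - [4, [0.1, 0.2, 2.2], 0]
    - [4, [0, 0, 2.2], 0]
    - [4, [0, 0, 0], 0]
    - [0, [0, 0, 0], 0]
    - [0, [0, 0, 0], 0]
    - [0, [0, 0, 0], 0]

```text
t: 13.45
tool_pos: [0.5662, -0.0994, 0.1085]
tool_rot: [-2.996, -0.946, -0.002]
contact_force: [-3.4, 1.6, 5.4]
opening: 0.0095
grip_force: 99.3
```

>>> send_rows:
  rows:
    - [0, [0, 0, 0.05], 6]
    - [0, [0, 0, 0.05], 6]
    - [0, [0, 0, 0.05], 6]
    - [0, [0, 0, 0.05], 6]
    - [0, [0, 0, 0.05], 6]
    - [0, [0, 0, 0.05], 6]
    - [0, [0, 0, 0.05], 6]
    - [0, [0, 0, 0.01], 1.3]
    - [0, [0, 0, 0.01], 1.3]
    - [0, [0, 0, 0.01], 1.4]

```text
t: 14.7
tool_pos: [0.5662, -0.1, 0.1046]
tool_rot: [3.126, -0.298, 0.002]
contact_force: [-2.3, 1.1, 5.3]
opening: 0.0096
grip_force: 99.3
```

Run:
```python
from h import *
from station import ctrl
o=ctrl.get_obs(); print(o["wrist_torque"],o["contact_force"],o["opening"],o["tool_pos"])
```

```text
[0.09515826 0.51727449 0.39759482] [-2.30134882  1.13680033  5.26827419] 0.00959931105045144 [ 0.56622238 -0.09995033  0.1045922 ]
```

>>> send_rows:
  rows:
    - [4, [0, 0, 0], 0]
    - [4, [0, 0, 0], 0]
    - [4, [0, 0, -6], 0]
    - [4, [-0.5, -5, -3], 0]
    - [4, [-0.5, -5, -5], 0]
    - [4, [0, 0, -5], -10]
    - [4, [0, 0, 0], -10]
    - [4, [0, 0, 0], -10]
    - [4, [0, 0, 0], -10]
    - [4, [0, 0, 0], -10]

```text
t: 15.95
tool_pos: [0.5744, -0.0056, 0.2869]
tool_rot: [2.958, 1.059, 0.0]
contact_force: [0.5, -0.8, -0.0]
opening: 0.04
grip_force: 0.0
```

>>> send_rows:
  rows:
    - [4, [0, 0, 0], -10]
    - [4, [0, 0, 0], -10]
    - [4, [0, 0, 0], -10]
    - [4, [0, 0, 0], -10]
    - [4, [0, 0, 0], -10]
    - [4, [0, 0, 0], -10]
    - [4, [0, 0, 0], -7]
    - [4, [0, 0, 0], 0]

```text
t: 16.95
tool_pos: [0.5744, -0.0056, 0.287]
tool_rot: [1.891, 2.509, -0.0]
contact_force: [0.2, 0.4, 0.6]
opening: 0.0399
grip_force: 0.0
```

```bash
cat > look.py <<'E'
from h import *
import sys
def rep(d,tag):
    h=cv2.cvtColor(np.ascontiguousarray(d["frame"]),cv2.COLOR_RGB2HSV)
    m=cv2.inRange(h,(105,120,30),(120,255,255))>0
    P=cloud(d,m); P=P[(np.hypot(P[:,0]-.5862,P[:,1]+.038)<.105)&(abs(P[:,2]-.08)<.012)]
    for _ in range(3):
        A=np.c_[P[:,:2]-[.5862,-.038],np.ones(len(P))]; c=np.linalg.lstsq(A,P[:,2],rcond=None)[0]; r=P[:,2]-A@c; P=P[abs(r)<max(.0015,2*r.std())]
    print(tag,"cover z mm",(c[2]*1e3).round(2),"slope",c[:2].round(4),len(P))
    m=np.ones(m.shape,bool); Q=cloud(d,m); r=np.hypot(Q[:,0]-.5862,Q[:,1]+.038)
    s=Q[(r>.122)&(r<.132)&(Q[:,2]<.02)&(Q[:,2]>.006)]; t=Q[(r>.16)&(r<.2)&(abs(Q[:,2])<.01)]
    print(" turntable",(np.median(s[:,2])*1e3).round(2),len(s)," table",(np.median(t[:,2])*1e3).round(2))
    n,l,st,cc=cv2.connectedComponentsWithStats(orange(d))
    for i in range(1,n):
        if st[i,4]<100: continue
        P=cloud(d,l==i); zt=np.percentile(P[:,2],90); Q=P[P[:,2]>zt-.003]
        b=cv2.boxPoints(cv2.minAreaRect((Q[:,:2]*1000).astype(np.float32))); e=max((b[1]-b[0],b[2]-b[1]),key=np.linalg.norm)
        print("  ",b.mean(0).round(1),len(Q),np.degrees(np.arctan2(e[1],e[0])).round(1)%180,(np.median(Q[:,2])*1e3).round(2))
E
python3 - <<'E'
from look import *
from station import ctrl
o=ctrl.get_obs(); print(o["tool_pos"],o["q"].round(2))
d=ctrl.get_image("wrist"); np.savez("pics/w3.npz",**d); cv2.imwrite("pics/w3.png",d["frame"][:,:,::-1])
rep(dict(np.load("pics/w1.npz")),"before"); rep(d,"after"); rep(dict(np.load("pics/top.npz")),"topbefore"); rep(ctrl.get_image("top"),"topafter")
to(o,4,.15,107)
E
```

```text
[ 0.57435336 -0.00561129  0.28696709] [-0.14 -0.09  1.67 -0.    1.57 -0.42]
before cover z mm 80.15 slope [-0.0002 -0.0004] 9966
 turntable 11.74 3708  table -0.32
   [524.8 -17.1] 286 153.0 125.86
   [565.2 -99.5] 394 35.1 125.94
   [607.5  23.2] 204 43.0 124.63
   [647.5 -58.9] 166 88.3 125.5
after cover z mm 77.06 slope [-0.0028 -0.0058] 11085
 turntable 11.79 4288  table -0.27
   [607.7  23.6] 482 178.3 121.22
   [525.5 -16.6] 309 107.8 122.07
   [558.4 -61.7] 122 110.3 121.26
topbefore cover z mm 79.89 slope [-0.0074 -0.0029] 1156
 turntable 11.71 508  table -0.59
topafter cover z mm 76.65 slope [-0.0156 -0.0016] 564
 turntable 12.12 246  table -0.57
wing 4 shift cm [ 0.27 -5.09 13.7 ] turn -1.0 yaw0 106.0
```

View pics/w3.png

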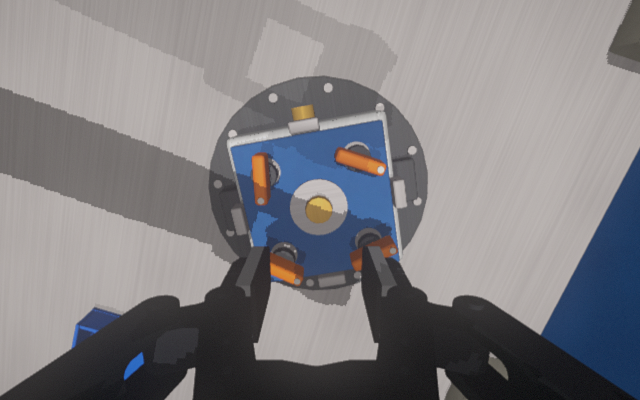

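Wrist depth shows the cover 3.1 mm down with a lean of 0.006 rad, and screw 2 slightly ahead of 3. In the view the wings sit at (261,180), (360,162), (285,268) and (373,252). Second pass, reading torque as I go.

>>> send_rows:
  rows:
    - [4, [0.3, -5.1, 2], 0]
    - [4, [0, 0, 5], -1]
    - [4, [0, 0, 5], 0]
    - [4, [0, 0, 4], 0]
    - [4, [0, 0, 2.4], 0]
    - [4, [0, 0, 0], 0]
    - [0, [0, 0, 0], 0]
    - [0, [0, 0, 0], 0]
    - [0, [0, 0, 0], 0]

```text
t: 18.18
tool_pos: [0.5254, -0.0171, 0.1055]
tool_rot: [1.865, 2.525, 0.001]
contact_force: [-2.7, -0.6, 6.2]
opening: 0.0095
grip_force: 98.9
```

>>> send_rows:
  rows:
    - [0, [0, 0, 0.03], 4]
    - [0, [0, 0, 0.03], 4]
    - [0, [0, 0, 0.01], 1.3]
    - [0, [0, 0, 0.01], 1.3]
    - [0, [0, 0, 0.01], 1.4]

```text
t: 18.8
tool_pos: [0.5253, -0.0171, 0.1044]
tool_rot: [2.119, 2.316, 0.001]
contact_force: [-3.6, -0.9, 4.9]
opening: 0.0097
grip_force: 99.1
```

```bash
cat > s.py <<'E'
from h import *
from station import ctrl
import sys
o=ctrl.get_obs(); print("TQ",o["wrist_torque"].round(3),o["contact_force"].round(1),o["opening"].round(4),o["tool_pos"].round(4))
if len(sys.argv)>1: to(o,int(sys.argv[1]),float(sys.argv[2]),float(sys.argv[3]))
E
python3 s.py 1 .15 42.3
```

```text
Traceback (most recent call last):
  File "s.py", line 4, in <module>
    o=ctrl.get_obs(); print("TQ",o["wrist_torque"].round(3),o["contact_force"].round(1),o["opening"].round(4),o["tool_pos"].round(4))
                                                                                        ^^^^^^^^^^^^^^^^^^
AttributeError: 'float' object has no attribute 'round'
```

```bash
sed -i 's/o\["opening"\].round(4)/round(o["opening"],4)/' s.py; python3 s.py 1 .15 42.3
```

```text
TQ [-0.125  0.637  0.374] [-3.6 -0.9  4.9] 0.0097 [ 0.5253 -0.0171  0.1044]
wing 1 shift cm [-5.25 11.81 -4.53] turn 52.8 yaw0 95.1
```

>>> send_rows:
  rows:
    - [0, [0, 0, 0.03], 3.5]
    - [0, [0, 0, 0.03], 3.5]
    - [0, [0, 0, 0.01], 1.3]
    - [0, [0, 0, 0.01], 1.3]
    - [0, [0, 0, 0.01], 1.4]

```text
t: 19.42
tool_pos: [0.5253, -0.0172, 0.1036]
tool_rot: [2.331, 2.103, 0.001]
contact_force: [-3.7, -0.9, 6.6]
opening: 0.0093
grip_force: 99.1
```

```bash
python3 s.py 1 .15 42.3
```

```text
TQ [-0.062  0.623  0.383] [-3.7 -0.9  6.6] 0.0093 [ 0.5253 -0.0172  0.1036]
wing 1 shift cm [-2.9  12.6  -4.61] turn 41.8 yaw0 84.1
```

>>> send_rows:
  rows:
    - [4, [0, 0, 0], 0]
    - [4, [0, 0, 0], 0]
    - [4, [0, 0, -5], 0]
    - [4, [-1, 4.2, 0], 0]
    - [4, [-1, 4.2, 0], 0]
    - [4, [-0.9, 4.2, 0], 0]
    - [4, [0, 0, 0], 10.5]
    - [4, [0, 0, 0], 10.5]
    - [4, [0, 0, 0], 10.5]
    - [4, [0, 0, 0], 10.3]

```text
t: 20.68
tool_pos: [0.647, -0.0585, 0.1512]
tool_rot: [-2.933, -1.124, -0.0]
contact_force: [0.8, -0.6, 0.1]
opening: 0.04
grip_force: 0.0
```

>>> send_rows:
  rows:
    - [4, [0, 0, 0], 0]

```text
t: 20.8
tool_pos: [0.6469, -0.0586, 0.1512]
tool_rot: [-2.929, -1.136, -0.0]
contact_force: [-0.8, -0.6, -0.0]
opening: 0.0398
grip_force: 0.0
```

```bash
python3 s.py 1 .1025 42
```

```text
TQ [ 0.011 -0.01  -0.044] [-0.8 -0.6 -0. ] 0.0398 [ 0.6469 -0.0586  0.1512]
wing 1 shift cm [0.02 0.06 4.87] turn 0.4 yaw0 42.4
```

>>> send_rows:
  rows:
    - [4, [0, 0.1, 2.4], 0.4]
    - [4, [0, 0, 2.4], 0]
    - [4, [0, 0, 0], 0]
    - [0, [0, 0, 0], 0]
    - [0, [0, 0, 0], 0]
    - [0, [0, 0, 0], 0]

```text
t: 21.55
tool_pos: [0.6483, -0.0593, 0.1053]
tool_rot: [2.933, 1.124, 0.003]
contact_force: [-2.0, 0.9, 4.2]
opening: 0.0097
grip_force: 99.2
```

>>> send_rows:
  rows:
    - [0, [0, 0, 0.03], 4]
    - [0, [0, 0, 0.03], 4]
    - [0, [0, 0, 0.01], 1.3]
    - [0, [0, 0, 0.01], 1.3]
    - [0, [0, 0, 0.01], 1.4]

```text
t: 22.18
tool_pos: [0.6483, -0.0593, 0.1043]
tool_rot: [3.034, 0.811, 0.003]
contact_force: [-1.8, 1.2, 4.9]
opening: 0.0094
grip_force: 99.4
```

```bash
python3 s.py
```

```text
TQ [0.143 0.335 0.345] [-1.8  1.2  4.9] 0.0094 [ 0.6483 -0.0593  0.1043]
```

>>> send_rows:
  rows:
    - [0, [0, 0, 0.03], 3.5]
    - [0, [0, 0, 0.03], 3.5]
    - [0, [0, 0, 0.01], 1.3]
    - [0, [0, 0, 0.01], 1.3]
    - [0, [0, 0, 0.01], 1.4]

```text
t: 22.8
tool_pos: [0.6483, -0.0593, 0.1034]
tool_rot: [3.098, 0.516, 0.003]
contact_force: [-0.8, 0.7, 5.3]
opening: 0.0093
grip_force: 99.5
```

```bash
python3 s.py 3 .15 -11
```

```text
TQ [0.143 0.435 0.427] [-0.8  0.7  5.3] 0.0093 [ 0.6483 -0.0593  0.1034]
wing 3 shift cm [-9.15  1.11 -4.68] turn 29.9 yaw0 18.9
```

>>> send_rows:
  rows:
    - [4, [0, 0, 0], 0]
    - [4, [0, 0, 0], 0]
    - [4, [0, 0, -5], 0]
    - [4, [-4.5, 0.5, 0], 0]
    - [4, [-4.7, 0.6, 0], 0]
    - [4, [0, 0, 0], 10]
    - [4, [0, 0, 0], 10]
    - [4, [0, 0, 0], 9.9]
    - [4, [0, 0, 0], 0]

```text
t: 23.92
tool_pos: [0.5639, -0.0996, 0.1514]
tool_rot: [3.127, -0.299, -0.0]
contact_force: [0.1, -0.3, 0.6]
opening: 0.04
grip_force: 0.0
```

```bash
python3 s.py 3 .1025 -11
```

```text
TQ [ 0.007 -0.01  -0.018] [ 0.1 -0.3  0.6] 0.04 [ 0.5639 -0.0996  0.1514]
wing 3 shift cm [ 0.13 -0.04  4.89] turn 0.1 yaw0 -10.9
```

>>> send_rows:
  rows:
    - [4, [0.2, 0, 2.4], 0]
    - [4, [0, 0, 2.4], 0]
    - [4, [0, 0, 0], 0]
    - [0, [0, 0, 0], 0]
    - [0, [0, 0, 0], 0]
    - [0, [0, 0, 0], 0]

```text
t: 24.68
tool_pos: [0.5669, -0.1, 0.1053]
tool_rot: [3.127, -0.3, 0.004]
contact_force: [-1.1, 1.1, 5.3]
opening: 0.0093
grip_force: 99.2
```

>>> send_rows:
  rows:
    - [0, [0, 0, 0.04], 5]
    - [0, [0, 0, 0.04], 5]
    - [0, [0, 0, 0.04], 5]
    - [0, [0, 0, 0.04], 4]
    - [0, [0, 0, 0.01], 1.3]
    - [0, [0, 0, 0.01], 1.3]
    - [0, [0, 0, 0.01], 1.4]

```text
t: 25.55
tool_pos: [0.5667, -0.1005, 0.1034]
tool_rot: [3.003, -0.918, 0.003]
contact_force: [-1.8, -0.7, 5.2]
opening: 0.0096
grip_force: 99.6
```

```bash
python3 s.py
```

```text
TQ [-0.087  0.34   0.41 ] [-1.8 -0.7  5.2] 0.0096 [ 0.5667 -0.1005  0.1034]
```

>>> send_rows:
  rows:
    - [0, [0, 0, 0.03], 3]
    - [0, [0, 0, 0.03], 3]
    - [0, [0, 0, 0.01], 1.3]
    - [0, [0, 0, 0.01], 1.3]
    - [0, [0, 0, 0.01], 1.4]

```text
t: 26.18
tool_pos: [0.5666, -0.1006, 0.1028]
tool_rot: [2.912, -1.175, 0.003]
contact_force: [-3.6, 0.2, 6.8]
opening: 0.0096
grip_force: 99.9
```

```bash
python3 s.py 2 .15 -3
```

```text
TQ [-0.126  0.53   0.556] [-3.6  0.2  6.8] 0.0096 [ 0.5666 -0.1006  0.1028]
wing 2 shift cm [ -5.64 -11.75  -4.74] turn -41.0 yaw0 -44.0
```

>>> send_rows:
  rows:
    - [4, [0, 0, 0], 0]
    - [4, [0, 0, 0], 0]
    - [4, [0, 0, -5], 0]
    - [4, [-1.9, -3.9, 0], -10]
    - [4, [0, 0, 0], -10]
    - [4, [0, 0, 0], -10]
    - [4, [0, 0, 0], -10.5]
    - [4, [0, 0, 0], 0]

```text
t: 27.18
tool_pos: [0.5793, -0.0585, 0.1505]
tool_rot: [-3.14, 0.1, 0.001]
contact_force: [-0.5, -0.5, 0.3]
opening: 0.0404
grip_force: 0.0
```

```bash
python3 s.py 2 .15 -3
```

```text
TQ [ 0.005 -0.068  0.007] [-0.5 -0.5  0.3] 0.0404 [ 0.5793 -0.0585  0.1505]
wing 2 shift cm [ 2.3  -8.34  0.05] turn -0.6 yaw0 -3.6
```

>>> send_rows:
  rows:
    - [4, [1.2, -4.1, 0], -0.6]
    - [4, [1.2, -4.2, 0], 0]
    - [4, [0, 0, 0], 0]
    - [4, [0, 0, 2.4], 0]
    - [4, [0, 0, 2.4], 0]
    - [4, [0, 0, 0], 0]
    - [0, [0, 0, 0], 0]
    - [0, [0, 0, 0], 0]
    - [0, [0, 0, 0], 0]

```text
t: 28.3
tool_pos: [0.6089, 0.0232, 0.1046]
tool_rot: [-3.14, 0.079, -0.004]
contact_force: [-1.4, 2.8, 5.7]
opening: 0.0098
grip_force: 99.4
```

>>> send_rows:
  rows:
    - [0, [0, 0, 0.03], 4]
    - [0, [0, 0, 0.03], 4]
    - [0, [0, 0, 0.01], 1.3]
    - [0, [0, 0, 0.01], 1.3]
    - [0, [0, 0, 0.01], 1.4]

```text
t: 28.92
tool_pos: [0.6089, 0.0229, 0.1037]
tool_rot: [3.115, -0.407, 0.003]
contact_force: [-1.9, 2.1, 5.7]
opening: 0.0096
grip_force: 99.6
```

```bash
python3 s.py
```

```text
TQ [0.207 0.28  0.443] [-1.9  2.1  5.7] 0.0096 [0.6089 0.0229 0.1037]
```

>>> send_rows:
  rows:
    - [0, [0, 0, 0.02], 2]
    - [0, [0, 0, 0.01], 1.3]
    - [0, [0, 0, 0.01], 1.3]
    - [0, [0, 0, 0.01], 1.4]

```text
t: 29.42
tool_pos: [0.6088, 0.0228, 0.1033]
tool_rot: [3.089, -0.569, 0.003]
contact_force: [-1.5, 1.8, 6.6]
opening: 0.0096
grip_force: 99.8
```

```bash
python3 s.py 4 .15 84
```

```text
TQ [0.174 0.392 0.515] [-1.5  1.8  6.6] 0.0096 [0.6088 0.0228 0.1033]
wing 4 shift cm [-6.43  6.72 -4.69] turn -104.9 yaw0 -20.9
```

>>> send_rows:
  rows:
    - [0, [0, 0, 0.01], 1.3]
    - [0, [0, 0, 0.01], 1.3]
    - [0, [0, 0, 0.01], 1.4]

```text
t: 29.8
tool_pos: [0.6088, 0.0228, 0.103]
tool_rot: [3.068, -0.676, 0.003]
contact_force: [-2.0, 1.4, 5.8]
opening: 0.0096
grip_force: 99.8
```

```bash
python3 s.py 4 .15 84
```

```text
TQ [0.164 0.487 0.572] [-2.   1.4  5.8] 0.0096 [0.6088 0.0228 0.103 ]
wing 4 shift cm [-5.95  7.14 -4.71] turn -108.9 yaw0 -24.9
```

>>> send_rows:
  rows:
    - [4, [0, 0, 0], 0]
    - [4, [0, 0, 0], 0]
    - [4, [-0.9, 1.1, -5], 0]
    - [4, [-2.5, 3, 0], -10]
    - [4, [0, 0, 0], -10]
    - [4, [0, 0, 0], -10]
    - [4, [0, 0, 0], -10]
    - [4, [0, 0, 0], -10]
    - [4, [0, 0, 0], -10]
    - [4, [0, 0, 0], -10]

```text
t: 31.05
tool_pos: [0.5597, -0.0002, 0.1507]
tool_rot: [2.898, 1.212, -0.001]
contact_force: [-1.0, -0.3, -0.1]
opening: 0.0398
grip_force: 0.0
```

>>> send_rows:
  rows:
    - [4, [0, 0, 0], -10]
    - [4, [0, 0, 0], -10]
    - [4, [0, 0, 0], -10]
    - [4, [0, 0, 0], -8.9]
    - [4, [0, 0, 0], 0]

```text
t: 31.68
tool_pos: [0.5597, -0.0002, 0.1507]
tool_rot: [-2.337, -2.099, 0.001]
contact_force: [-1.0, -1.4, 0.2]
opening: 0.0396
grip_force: 0.0
```

```bash
python3 s.py 4 .15 84
```

```text
TQ [0.092 0.019 0.026] [-1.  -1.4  0.2] 0.0396 [ 5.597e-01 -2.000e-04  1.507e-01]
wing 4 shift cm [-2.05 -3.3   0.07] turn -0.1 yaw0 83.9
```

>>> send_rows:
  rows:
    - [4, [-2, -3.3, 0], 0]
    - [4, [0, 0, 0], 0]
    - [4, [0, 0, 2.4], 0]
    - [4, [0, 0, 2.4], 0]
    - [4, [0, 0, 0], 0]
    - [0, [0, 0, 0], 0]
    - [0, [0, 0, 0], 0]
    - [0, [0, 0, 0], 0]

```text
t: 32.67
tool_pos: [0.5254, -0.0164, 0.1049]
tool_rot: [2.334, 2.102, 0.0]
contact_force: [-4.5, 0.3, 6.3]
opening: 0.0094
grip_force: 98.8
```

>>> send_rows:
  rows:
    - [0, [0, 0, 0.01], 1.3]
    - [0, [0, 0, 0.01], 1.3]
    - [0, [0, 0, 0.01], 1.4]

```text
t: 33.05
tool_pos: [0.5255, -0.0164, 0.1046]
tool_rot: [2.406, 2.019, 0.001]
contact_force: [-3.5, -0.0, 5.6]
opening: 0.0092
grip_force: 98.9
```

```bash
python3 s.py
```

```text
TQ [0.147 0.764 0.463] [-3.5 -0.   5.6] 0.0092 [ 0.5255 -0.0164  0.1046]
```

>>> send_rows:
  rows:
    - [0, [0, 0, 0.01], 1.3]
    - [0, [0, 0, 0.01], 1.3]
    - [0, [0, 0, 0.01], 1.3]
    - [0, [0, 0, 0.01], 1.4]

```text
t: 33.55
tool_pos: [0.5255, -0.0164, 0.1042]
tool_rot: [2.496, 1.906, 0.001]
contact_force: [-4.4, 1.1, 5.9]
opening: 0.0096
grip_force: 99.0
```

```bash
python3 s.py 1 .15 18.9
```

```text
TQ [0.145 0.695 0.534] [-4.4  1.1  5.9] 0.0096 [ 0.5255 -0.0164  0.1042]
wing 1 shift cm [-0.88 12.89 -4.56] turn 55.8 yaw0 74.7
```

>>> send_rows:
  rows:
    - [0, [0, 0, 0.01], 1.3]
    - [0, [0, 0, 0.01], 1.3]
    - [0, [0, 0, 0.01], 1.4]

```text
t: 33.92
tool_pos: [0.5256, -0.0164, 0.104]
tool_rot: [2.561, 1.817, 0.001]
contact_force: [-4.3, 0.5, 5.3]
opening: 0.0094
grip_force: 99.0
```

```bash
python3 s.py 1 .15 18.9
```

```text
TQ [0.073 0.71  0.581] [-4.3  0.5  5.3] 0.0094 [ 0.5256 -0.0164  0.104 ]
wing 1 shift cm [ 0.02 12.92 -4.59] turn 51.8 yaw0 70.7
```

>>> send_rows:
  rows:
    - [4, [0, 0, 0], 0]
    - [4, [0, 0, 0], 0]
    - [4, [0, 0, -4.8], 0]
    - [4, [0, 4.3, 0], 0]
    - [4, [0, 4.3, 0], 0]
    - [4, [0, 4.3, 0], 10.4]
    - [4, [0, 0, 0], 10.4]
    - [4, [0, 0, 0], 10.4]
    - [4, [0, 0, 0], 10.3]
    - [4, [0, 0, 0], 10.3]

```text
t: 35.17
tool_pos: [0.6469, -0.0592, 0.1498]
tool_rot: [3.101, 0.506, 0.0]
contact_force: [0.4, -0.3, 0.0]
opening: 0.04
grip_force: 0.0
```

>>> send_rows:
  rows:
    - [4, [0, 0, 0], 0]

```text
t: 35.3
tool_pos: [0.6469, -0.0591, 0.15]
tool_rot: [3.099, 0.518, 0.0]
contact_force: [0.4, -0.4, 0.1]
opening: 0.04
grip_force: 0.0
```

```bash
python3 s.py 1 .1025 19
```

```text
TQ [ 0.012 -0.033 -0.04 ] [ 0.4 -0.4  0.1] 0.04 [ 0.6469 -0.0591  0.15  ]
wing 1 shift cm [ 0.07 -0.    4.75] turn -0.0 yaw0 19.0
```

>>> send_rows:
  rows:
    - [4, [0.1, 0, 2.4], 0]
    - [4, [0, 0, 2.4], 0]
    - [4, [0, 0, 0], 0]
    - [0, [0, 0, 0], 0]
    - [0, [0, 0, 0], 0]
    - [0, [0, 0, 0], 0]

```text
t: 36.05
tool_pos: [0.6487, -0.059, 0.104]
tool_rot: [3.097, 0.517, 0.004]
contact_force: [-1.0, -0.2, 4.1]
opening: 0.0099
grip_force: 99.2
```

>>> send_rows:
  rows:
    - [0, [0, 0, 0.01], 1.3]
    - [0, [0, 0, 0.01], 1.3]
    - [0, [0, 0, 0.01], 1.4]

```text
t: 36.42
tool_pos: [0.6487, -0.0591, 0.1037]
tool_rot: [3.114, 0.406, 0.004]
contact_force: [-0.9, -0.1, 6.1]
opening: 0.0098
grip_force: 99.7
```

```bash
python3 s.py 3 .15 -44
```

```text
TQ [-0.021  0.177  0.445] [-0.9 -0.1  6.1] 0.0098 [ 0.6487 -0.0591  0.1037]
wing 3 shift cm [-9.1   1.78 -4.65] turn 58.8 yaw0 14.8
```

>>> send_rows:
  rows:
    - [0, [0, 0, 0.01], 1.3]
    - [0, [0, 0, 0.01], 1.3]
    - [0, [0, 0, 0.01], 1.3]
    - [0, [0, 0, 0.01], 1.4]

```text
t: 36.92
tool_pos: [0.6487, -0.0591, 0.1034]
tool_rot: [3.129, 0.262, 0.004]
contact_force: [-1.1, -0.4, 6.1]
opening: 0.0094
grip_force: 99.8
```

```bash
python3 s.py 3 .15 -44
```

```text
TQ [-0.151  0.176  0.574] [-1.1 -0.4  6.1] 0.0094 [ 0.6487 -0.0591  0.1034]
wing 3 shift cm [-8.9   2.6  -4.68] turn 53.6 yaw0 9.6
```

>>> send_rows:
  rows:
    - [4, [0, 0, 0], 0]
    - [4, [0, 0, 0], 0]
    - [4, [0, 0, -4.7], 0]
    - [4, [-4.4, 1.3, 0], 0]
    - [4, [-4.5, 1.3, 0], 10.6]
    - [4, [0, 0, 0], 10.6]
    - [4, [0, 0, 0], 10.6]
    - [4, [0, 0, 0], 10.6]
    - [4, [0, 0, 0], 10.6]
    - [4, [0, 0, 0], 0.6]

```text
t: 38.17
tool_pos: [0.5639, -0.0991, 0.1479]
tool_rot: [-2.913, 1.176, 0.001]
contact_force: [0.1, 0.3, -0.2]
opening: 0.0401
grip_force: 0.0
```

>>> send_rows:
  rows:
    - [4, [0, 0, 0], 0]

```text
t: 38.3
tool_pos: [0.5641, -0.0991, 0.1481]
tool_rot: [2.914, -1.174, -0.001]
contact_force: [0.2, -0.4, -0.4]
opening: 0.04
grip_force: 0.0
```

```bash
python3 s.py 3 .1025 -44
```

```text
TQ [ 0.006 -0.016  0.013] [ 0.2 -0.4 -0.4] 0.04 [ 0.5641 -0.0991  0.1481]
wing 3 shift cm [ 0.11 -0.05  4.56] turn 0.1 yaw0 -43.9
```

>>> send_rows:
  rows:
    - [4, [0.2, 0, 2.3], 0]
    - [4, [0, 0, 2.3], 0]
    - [4, [0, 0, 0], 0]
    - [0, [0, 0, 0], 0]
    - [0, [0, 0, 0], 0]
    - [0, [0, 0, 0], 0]

```text
t: 39.05
tool_pos: [0.5666, -0.1008, 0.1041]
tool_rot: [-2.913, 1.176, -0.004]
contact_force: [-0.1, 0.8, 4.3]
opening: 0.0089
grip_force: 99.0
```

>>> send_rows:
  rows:
    - [0, [0, 0, 0.01], 1.3]
    - [0, [0, 0, 0.01], 1.3]

```text
t: 39.3
tool_pos: [0.5666, -0.1008, 0.1039]
tool_rot: [-2.885, 1.243, -0.004]
contact_force: [-1.2, 1.1, 6.4]
opening: 0.0096
grip_force: 99.5
```

```bash
python3 s.py 2 .15 -25
```

```text
TQ [0.132 0.196 0.612] [-1.2  1.1  6.4] 0.0096 [ 0.5666 -0.1008  0.1039]
wing 2 shift cm [ -6.2  -11.5   -4.61] turn -21.6 yaw0 -46.6
```

>>> send_rows:
  rows:
    - [4, [0, 0, 0], 0]
    - [4, [0, 0, 0], 0]
    - [4, [0, 0, -4.6], 0]
    - [4, [-2, -3.8, 0], 0]
    - [4, [-2, -3.8, 0], 0]
    - [4, [-2.2, -3.9, 0], 0]
    - [4, [0, 0, 0], -10.6]
    - [4, [0, 0, 0], -10.6]
    - [4, [0, 0, 0], -0.4]
    - [4, [0, 0, 0], 0]

```text
t: 40.55
tool_pos: [0.6065, 0.0233, 0.1479]
tool_rot: [3.066, -0.685, -0.001]
contact_force: [-0.2, -0.9, -0.4]
opening: 0.0402
grip_force: 0.0
```

```bash
python3 s.py 2 .1025 -25
```

```text
TQ [-0.012 -0.031  0.011] [-0.2 -0.9 -0.4] 0.0402 [0.6065 0.0233 0.1479]
wing 2 shift cm [ 0.1  -0.03  4.54] turn -0.2 yaw0 -25.2
```

>>> send_rows:
  rows:
    - [4, [0.2, 0, 2.3], 0]
    - [4, [0, 0, 2.3], 0]
    - [4, [0, 0, 0], 0]
    - [0, [0, 0, 0], 0]
    - [0, [0, 0, 0], 0]
    - [0, [0, 0, 0], 0]

```text
t: 41.3
tool_pos: [0.6095, 0.0226, 0.104]
tool_rot: [-3.067, 0.679, -0.004]
contact_force: [-0.9, 1.4, 4.3]
opening: 0.0095
grip_force: 99.0
```

>>> send_rows:
  rows:
    - [0, [0, 0, 0.01], 1.3]
    - [0, [0, 0, 0.01], 1.3]

```text
t: 41.55
tool_pos: [0.6095, 0.0225, 0.1038]
tool_rot: [-3.051, 0.751, -0.004]
contact_force: [-1.6, -0.3, 6.0]
opening: 0.0092
grip_force: 99.5
```

```bash
python3 s.py 4 .2 70
```

```text
TQ [0.046 0.253 0.61 ] [-1.6 -0.3  6. ] 0.0092 [0.6095 0.0225 0.1038]
wing 4 shift cm [-5.65  7.43 -9.64] turn -97.7 yaw0 -27.7
```

>>> send_rows:
  rows:
    - [4, [0, 0, 0], 0]
    - [4, [0, 0, 0], 0]
    - [4, [0, 0, -5], 0]
    - [4, [2.3, 3.2, -4], 0]
    - [4, [2.4, 3.2, -4], 0]
    - [4, [0, 0, -5], 0]
    - [4, [0, 0, 0], 0]
    - [4, [0, 0, 0], 0]

```text
t: 42.55
tool_pos: [0.6201, -0.0558, 0.2811]
tool_rot: [3.051, -0.75, -0.002]
contact_force: [-0.0, 0.2, -0.9]
opening: 0.04
grip_force: 0.0
```

Run:
```python
from look import *
from station import ctrl
d=ctrl.get_image("wrist"); cv2.imwrite("pics/w4.png",d["frame"][:,:,::-1])
rep(d,"final"); print(ctrl.get_obs()["tool_pos"])
```

```text
final cover z mm 75.72 slope [-0.0003 -0.0007] 11425
 turntable 11.79 4145  table -0.28
   [648.3 -59.7] 319 11.8 119.59
   [ 566.9 -100.1] 412 135.2 119.32
   [623.2   6.9] 411 127.6 119.49
   [526.4 -17.6] 330 73.3 119.34
[ 0.61968353 -0.05558946  0.27994374]
```

View pics/w4.png

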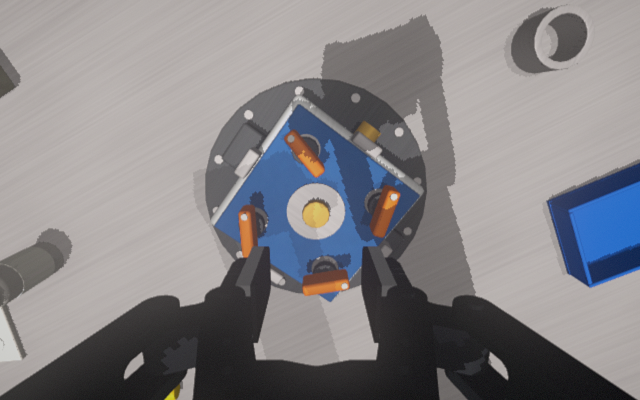

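The final view shows the cover level (0.0008 rad) and about 4.4 mm down. The wings, at (305,153), (248,232), (326,283) and (385,212), are all within 0.3 mm in height, and the gripper is clear. Handing in.

```bash
python3 -c "
from station import ctrl
print(ctrl.finish_job())"
```

```text
the job is handed in; nothing more can be done
None
```

The nest is closed and the job is handed in at about 43 s (no verdict was returned): the four screws read about 0.17 to 0.21 N m above a nominal 0.4 N m free-running torque, and the cover lies level to 0.001 rad, about 4.4 mm down, with the gripper clear.

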